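# Unlock and close the block mould

### The job

Close the graphite glass mould: turn the red-handled locking pin clockwise (seen from above) until its hidden lugs find their keyway, draw it straight up out of its bore, and park it upright in the notch of the blue stand, its brass flange lying flat on the plate behind the yellow lips. Once the pin is parked and let go, slide the loose mould half gently along its bed until it sits flush against the fixed half, without banging or squeezing the graphite, and leave all the other things on the bench where they are.

Things in the scene. Friction and masses are not known exactly. Their poses are not given: they have to be found in the camera images.
- bed: Fixed mould bed, an aluminium slab 150 (x) x 270 (y) x 40 (z) mm; origin at the centre of its underside. The loose half slides along its y between two dark rails (10 mm high, inner faces at x = +-58 mm). At its +y end stands the fixed graphite half: 110 wide (x), 70 thick (y = 50 to 120 mm), 62 mm high above the bed.
- bore (a point): Top of the pin's bore, between the halves. Under the flange lies a 18 mm thick plate with a hidden slot, 40 x 13 mm in a 16 mm bore, good to about 8 degrees for the pin's lug. The slot's direction is not measured: it lies 25 to 70 degrees clockwise, seen from above, of the lug's starting direction. Turn a little, pull up lightly, repeat until it gives.
- bed_face (a point): Centre of the fixed half's mating face, 30 mm above the bed top; axes as the bed's (the face looks along -y).
- half: Loose graphite half on the bed, 110 (x) x 70 (y) x 62 mm high, 0.5 to 1.05 kg; a half-octagon cavity 64 mm wide, open to the top and to the mating face, over a 16 mm floor. Origin at the bottom of the mating face, mid width; its body extends to its -y (back face at y = -70 mm); pushed near its top it tips. It closes by sliding 55 to 85 mm along the bed's +y.
- half_face (a point): Centre of the loose half's mating face, 30 mm above its underside; closed when it meets bed_face.
- pin: Locking pin, 140 mm long, 0.28 kg, upright in the bore. Origin at the underside centre of its brass flange (44 mm across, 8 thick), z up along the pin. Below: a 14 mm shank to z = -36 mm. Above: a 14 mm stem carrying the red handle. With the flange on the bed, the handle clears the tops of the mould halves by about 16 mm.
- handle (a point): Centre of the pin's flat red handle bar: 64 mm long (pin's x), 14 mm thick (y), 24 mm high, 92 mm above the flange's underside; axes as the pin's.
- lug (a point): Centre of the pin's cross lug, 26 mm below the flange's underside: 32 mm long (along the pin's x, like the handle bar), 8 mm wide, 8 mm high. It is caught under the bed's plate with 4 mm of lift play until it lies along the slot.
- stand: Fixed blue parking stand; origin on the table under the seat. Top plate 8 mm thick, top at z = 80, x = -45 to 40, y = +-46 mm. Notch 18 mm wide, open to the stand's -x, ending at x = 9 mm. Two yellow lips, 4 mm high, at x = -28.5 to -22.5 mm, either side of the notch; the flange must drop down behind them. Free space under the plate: 62 high, 76 mm wide.
- seat (a point): Where the pin's origin belongs when parked: on the plate's top at the notch's inner end; axes as the stand's.
- notch_mouth (a point): Open end of the notch at the plate's front edge, top of the plate. The shank enters here sideways along the stand's +x, the lug passing below the plate (its top is 22 mm under the flange) and the flange above the lips.
- tin: Bystander: dark steel tin of coloured rods, 72 mm across, 185 mm high; origin under its centre.
- jacks: Bystander: steel jacks (sprung tongs) lying flat, 190 mm long along x, 72 mm wide; origin at the middle.
- paddle: Bystander: wooden paddle lying flat, 235 mm long along x, 75 mm wide; origin where handle meets blade.
- tumbler: Bystander: green glass tumbler, 72 mm across, 95 mm high; origin under its centre.
- weight: Bystander: amber glass paperweight, 72 mm across, 55 mm high; origin under its centre.
- brush: Bystander: brush lying flat along its x; origin at its middle underside.
Not all that is in view belongs to the job. There is more than one size of the pin; the one meant has the size given above.

How it is judged:
On the way, in this order (a step that is already met when the one before it is completed fails the run):
1. the pin is drawn clear above the bed (z of pin in the frame of bed above 0.078 m), for 0.1 s.
2. the pin is parked upright in the notch, flange flat on the plate behind the lips, and let go (distance between pin and seat below 0.007 m and angle between pin's own z axis and vertical below 0.06 rad and contact force between the fingers and pin below 0.1 N), for 0.2 s.
3. the loose half is flush against the fixed half (y of half_face in the frame of bed_face above -0.0025 m and distance between half_face and bed_face below 0.008 m and angle between the y axis of half and the y axis of bed, either way round below 0.035 rad and angle between half's own z axis and vertical below 0.035 rad), for 0.2 s.
At the end, for the whole second after the job is handed in: The pin stands in the stand's notch (flange centre within 7 mm of the seat, tilted less than 0.06 rad, released and still), and the loose half lies flat on the bed against the fixed half: gap under 2.5 mm, face centres within 8 mm, square within 0.035 rad, at rest (all of step 2 and all of step 3 and linear speed of each of pin, half below 0.02 m/s); the robot touches nothing.
It fails at once if the graphite halves are banged or pressed together with more than 60 N (contact force between half and bed above 60 N).
It fails at once if a bystander (tin, jacks, paddle, tumbler, paperweight, brush) is moved more than 30 mm or the tin or tumbler is tipped over (distance of any of tin, jacks, paddle, tumbler, weight, brush from where it was at the start of the episode above 0.03 m or angle between any of tin, tumbler's own z axis and vertical above 0.5 rad).
It also fails if it takes over 64 s, if anything falls off the work surface, if the arm or the gripper's body presses on something with over 40 N, if the wrist force passes 120 N, or if a joint passes its speed limit or range.

### The arm

A 6-joint arm with a two-finger parallel gripper is mounted at the origin on the work surface. World frame = base frame: x ahead of the robot, y to its left, z up, the work surface at z = 0. Lengths are in m, angles in rad, forces in N, time in s.
With the tool pointing down it reaches from about 0.35 to 0.775 m from the base axis. Payload 7.3 kg.
Tool frame: the origin (TCP) lies on the front face of the gripper's body, between the roots of the fingers; the fingertips stand ahead of it and the grasp point (between the pads) lies 47 mm ahead of it (finger_overhang is the z of the fingertips in the tool frame, in m); z points along the fingers, y is the line along which they close (so a half turn about z gives the same grasp; the last joint's range is limited). The gripper opens to 92 mm and grips with 3 to 60 N. Pads are 19 mm wide; open, the fingers measure 130 mm over their backs; the gripper's body (75 mm by 190 mm) begins 47 mm behind the grasp point.
Start: joints at [1.017, 0.342, 1.524, -0, 1.275, -0.146], TCP at [0.208, 0.482, 0.292] pointing down, gripper open.
Joint ranges: [-2.53, 2.53], [-0.77, 2.02], [0.04, 2.7], [-1, 4.14], [0.28, 2.66], [-3.11, 3.11]. Speed limits (rad/s): [2.57, 2.57, 3.14, 3.14, 3.14, 3.14].

### API

Orientations are given as [roll, pitch, yaw] about the fixed x, y, z axes, in that order (R = Rz(yaw) Ry(pitch) Rx(roll)).
In Python, from cell import * gives the robot as it stands. The module is installed in compiled form; this text tells all that it offers.
- The arm moves only by the tool arm_command, never from a script. Its argument "series" is a list of rows, each an object of numbers: "x", "y", "z": the shift along the tool's x, y, z in mm; "rx", "ry", "rz": the turn, a rotation vector about the tool's x, y, z in degrees. A call has 1 to 20 rows; each row is the pose to reach, as a shift and turn from the pose commanded when the call began, along the tool's axes at that moment; what a row does not reach only later rows make up. A row lasts 1/10 s, in which the tool goes at most 50 mm and 8.59 degrees, less where a joint would pass 70% of its speed; a pose out of reach is approached as far as the arm can. A call with a gripper value outside its range is refused whole. "hand" is the finger opening in mm, from 0 to 91.8, set as the call begins (left out, the last holds). The fingers move at their own pace and stop on an object; "squeeze" is the grip in N (left out, the last holds). Time passes only in rows, so rows that repeat a pose let the fingers close. It gives the time, the measured TCP pose, the force, the opening and the grip force at its end, in the units of the state.
- observe(): the state, without advancing time (a new reading comes with each control period).
- read_camera(name): name is "side" or "top" or "wrist"; returns a dict with "pixels" (384x512x3 uint8, blue, green, red), "K" (3x3 intrinsics, pixels), "k1" (the pictures are not rectified: a ray, as slopes to the right and down, at radius r is drawn at 1 + k1 r^2 times it, then the intrinsics apply), "rvec" (rotation vector, rad) and "tvec" (3), from world to camera coordinates, as OpenCV has them. Camera axes: x right, y down, z forward; pixel columns grow to the right and rows downward; lengths in m; the calibration is good to about 2 mm. A picture is of the moment at which its call begins. There is no depth.
- hand_in(): hands the job in; it is judged then, once.
Trained networks look in a picture, given as the dict that the camera call returned (one of the last four; its "shot" number tells which), for a name from the list of things; names that differ only in an ending like _2 or _b are one class to them, and where a whole thing is asked for, a point or a joint stands for the part that bears it (a point fixed in the world has none). Each returns a list of dicts, best first, with "confidence" (0 to 1); they miss things now and then, are a little off and sometimes report something else, mostly with a low value. They report only what shows in the picture. A call takes as long as a camera call. They do not tell look-alikes from the thing itself.
- boxes_of(picture, query): "point" ([x, y, z] in m, in world coordinates, good to about 4 mm: the middle of the surface that is visible of it).
- trace(picture, query): "pixels" (384x512 bool, what is visible of it).
- mark_of(picture, query): "point" ([x, y, z] in m, in world coordinates, good to about 4 mm: a listed point, or the origin of a listed thing).
The state is a dict: "time": time; "qpos": joint angles; "qvel": joint speeds; "joint_efforts": joint torques, N m; "tool_pos": TCP position; "tool_rot": TCP orientation; "contact_force": force on the tool from outside, world axes, zero at the start; "torque": the same for the moment, N m; "opening": finger opening in m; "grip_force": force on a finger pad.
Only numpy, scipy, OpenCV 4.12 (cv2) and the standard library are available. Lean on these libraries where they do the work, as an engineer would, in place of code of your own. Each camera call takes 0.05 s, during which the arm holds its last target. There are 200 camera calls.

## Working session

There is one attempt and no reset: what is moved stays moved. The work goes in short steps, Python scripts to look and compute and a tool call to move; the robot and the scene stay as the last step left them, time stands still between calls to the robot, and variables do not carry over. Pictures are saved under pics/ and viewed, at most 13 in all, crops included, and the job is handed in when it is done.

Besides the shell and the picture viewer there is one more tool, called after "Emit:" by a JSON object that holds its "method" and its "body", one argument or row to a line. arm_command: Moves the arm, as the interface text tells. Its arguments: {"type":"object","properties":{"series":{"type":"array"},"hand":{"type":"number"},"squeeze":{"type":"number"}},"required":["series"]}

```bash
mkdir -p pics; cat > h.py <<'E'
from cell import *
import numpy as np, cv2
from scipy.spatial.transform import Rotation as R
np.set_printoptions(precision=4,suppress=True)
E
python3 - <<'E'
from h import *
s=observe();print(s['time'],s['tool_pos'],s['tool_rot'],s['contact_force'],s['opening'])
ims=[]
for c in ['top','side']:
    p=read_camera(c);ims.append(p['pixels'])
    print(c,p['k1'],p['K'][0,0],(-R.from_rotvec(np.ravel(p['rvec'])).as_matrix().T@np.ravel(p['tvec'])))
    for q in ['bed','bore','bed_face','half','half_face','pin','handle','lug','stand','seat','notch_mouth','tin','jacks','paddle','tumbler','weight','brush']:
        print(q,[(np.round(d['point'],3).tolist(),round(d['confidence'],2)) for d in mark_of(p,q)[:3]])
    cv2.imwrite(f'pics/{c}0.png',p['pixels'])
E
```

```text
0.0 [0.208  0.4817 0.2916] [-3.1401 -0.0002  2.7338] [-0.0146  0.3363 -0.1259] 0.0915628491303882
top 0.040000471335451586 363.3637202124918 [ 0.5207 -0.0037  1.1696]
bed [([0.548, 0.018, -0.003], 0.67)]
bore [([0.556, 0.042, 0.036], 0.85)]
bed_face [([0.564, 0.065, 0.068], 0.97)]
half [([0.67, 0.462, -0.001], 0.5)]
half_face [([0.544, 0.013, 0.066], 0.62), ([0.534, 0.28, 0.005], 0.23)]
pin [([0.556, 0.045, 0.04], 0.7), ([0.545, 0.012, 0.07], 0.65), ([0.392, 0.064, 0.031], 0.63)]
handle [([0.554, 0.042, 0.13], 0.71), ([0.548, 0.021, -0.002], 0.64), ([0.39, 0.062, 0.105], 0.63)]
lug [([0.391, 0.063, 0.008], 0.42)]
stand [([0.534, 0.284, 0.002], 0.71)]
seat [([0.535, 0.284, 0.078], 0.58)]
notch_mouth [([0.493, 0.284, 0.08], 0.96), ([0.459, 0.435, 0.003], 0.67)]
tin [([0.492, -0.287, -0.001], 0.62)]
jacks [([0.762, 0.178, 0.001], 0.88), ([0.556, 0.04, 0.131], 0.38)]
paddle [([0.744, -0.11, 0.002], 0.77), ([0.494, 0.282, 0.079], 0.27)]
tumbler [([0.67, 0.458, -0.003], 0.88)]
weight [([0.611, -0.5, 0.0], 0.72), ([0.46, 0.439, 0.004], 0.39)]
brush [([0.458, 0.438, 0.002], 0.58)]
side -0.02
[... 494 characters left out ...]
27], 0.72), ([0.387, 0.065, 0.099], 0.68), ([0.426, 0.149, 0.1], 0.59)]
lug [([0.39, 0.062, 0.005], 0.81), ([0.423, 0.15, 0.007], 0.7), ([0.557, 0.046, 0.011], 0.63)]
stand [([0.535, 0.286, -0.003], 0.86), ([0.56, 0.07, 0.069], 0.27)]
seat [([0.539, 0.279, 0.084], 0.64), ([0.558, 0.07, 0.069], 0.37)]
notch_mouth [([0.491, 0.276, 0.085], 0.66), ([0.534, 0.282, 0.003], 0.2)]
tin [([0.488, -0.291, -0.001], 0.95)]
jacks [([0.76, 0.179, -0.0], 0.64)]
paddle [([0.738, -0.108, -0.002], 0.79), ([0.558, 0.068, 0.072], 0.22)]
tumbler [([0.671, 0.453, -0.001], 0.84)]
weight [([0.742, -0.108, 0.001], 0.4)]
brush [([0.49, 0.276, 0.084], 0.52), ([0.61, -0.501, -0.001], 0.3), ([0.561, 0.068, 0.074], 0.19)]
```

View pics/top0.png

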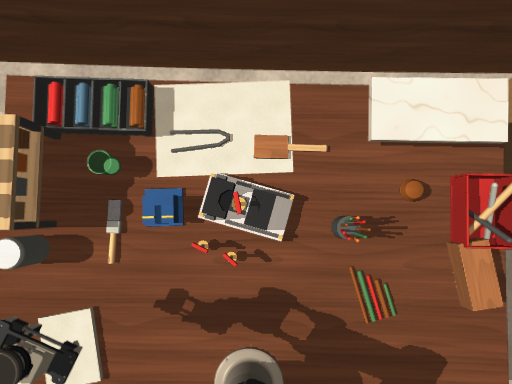

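View pics/side0.png

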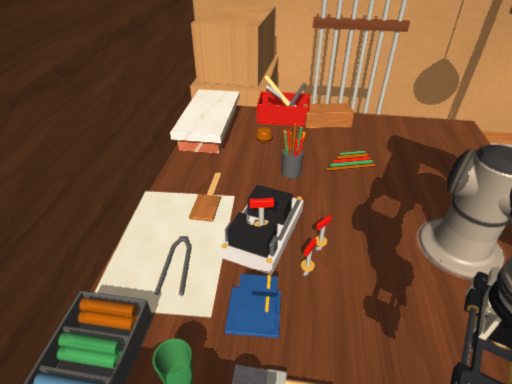

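The top view shows the bed at about (248,207) with the real pin's handle at (238,202). Two look-alike pins lie loose at (201,245) and (231,258), and the stand is at (163,207) with its notch opening downwards (-x). The side view agrees, with the pin at (261,205) and the decoys at (322,230) and (308,255). I'll work out a move to a spot above the pin.

```bash
cat >> h.py <<'E'
def rel(pos,yaw,s=None):
    """shift (mm) / turn (deg) in the tool frame from now to TCP pos, tool-down yaw (deg)"""
    s=s or observe(); T=R.from_euler('xyz',s['tool_rot'])
    G=R.from_euler('xyz',[np.pi,0,np.radians(yaw)])
    return np.round(T.inv().apply(np.array(pos)-s['tool_pos'])*1e3,1), np.round((T.inv()*G).as_rotvec(degrees=True),2)
def proj(p,X):
    c=(R.from_rotvec(np.ravel(p['rvec'])).apply(np.atleast_2d(X))+np.ravel(p['tvec'])); a=c[:,:2]/c[:,2:]
    a=a*(1+p['k1']*(a**2).sum(1,keepdims=True)); K=p['K']
    return np.c_[K[0,0]*a[:,0]+K[0,2],K[1,1]*a[:,1]+K[1,2]]
def unproj(p,uv,z):
    """pixels -> world points on the plane of height z"""
    uv=np.atleast_2d(uv).astype(float);K=p['K'];d=(uv-[K[0,2],K[1,2]])/[K[0,0],K[1,1]];a=d.copy()
    for _ in range(15): a=d/(1+p['k1']*(a**2).sum(1,keepdims=True))
    r=R.from_rotvec(np.ravel(p['rvec'])).inv(); o=-r.apply(np.ravel(p['tvec'])); v=r.apply(np.c_[a,np.ones(len(a))])
    return o+v*((z-o[2])/v[:,2])[:,None]
E
python3 - <<'E'
from h import *
import cell
print([n for n in dir(cell) if not n.startswith('__')], observe().keys(), getattr(cell,'finger_overhang',None))
print(rel([0.50,0.05,0.36],207))
E
```

```text
['IKError', 'boxes_of', 'finger_overhang', 'hand_in', 'mark_of', 'observe', 'read_camera', 'trace'] dict_keys(['time', 'qpos', 'qvel', 'joint_efforts', 'tool_pos', 'tool_rot', 'contact_force', 'torque', 'grip_force', 'opening']) 0.0655
(array([-439.2, -280.8,  -67.8]), array([  0.  ,   0.  , -50.36]))
```

Emit:
{"method": "arm_command", "body": {
  "series": [
    {"x":-439,"y":-281,"z":-68,"rz":-50},
    {"x":-439,"y":-281,"z":-68,"rz":-50},
    {"x":-439,"y":-281,"z":-68,"rz":-50},
    {"x":-439,"y":-281,"z":-68,"rz":-50},
    {"x":-439,"y":-281,"z":-68,"rz":-50},
    {"x":-439,"y":-281,"z":-68,"rz":-50},
    {"x":-439,"y":-281,"z":-68,"rz":-50},
    {"x":-439,"y":-281,"z":-68,"rz":-50},
    {"x":-439,"y":-281,"z":-68,"rz":-50},
    {"x":-439,"y":-281,"z":-68,"rz":-50},
    {"x":-439,"y":-281,"z":-68,"rz":-50},
    {"x":-439,"y":-281,"z":-68,"rz":-50},
    {"x":-439,"y":-281,"z":-68,"rz":-50},
    {"x":-439,"y":-281,"z":-68,"rz":-50}
  ],
  "hand": 70
}}

```text
invalid input
```

```bash
python3 - <<'E'
from h import *
p=read_camera('wrist');cv2.imwrite('pics/w1.png',p['pixels'])
s=observe();print(s['time'],s['tool_pos'],s['tool_rot'])
for q in ['bore','bed_face','half_face','handle','pin','seat','notch_mouth','bed']:
    print(q,[(np.round(d['point'],3).tolist(),round(d['confidence'],2)) for d in mark_of(p,q)[:3]])
E
```

```text
1.85 [0.2082 0.482  0.2922] [3.1415 0.     2.7338]
bore []
bed_face []
half_face []
handle []
pin []
seat []
notch_mouth []
bed []
```

View pics/w1.png

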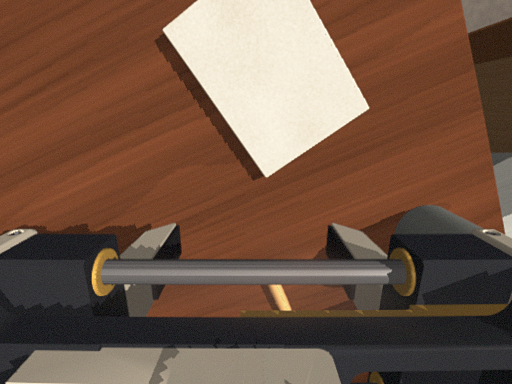

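The call was refused, so the arm hasn't moved; the wrist view shows only the table and paper. I'll retry with every key filled in.

Emit:
{"method": "arm_command", "body": {
  "series": [
    {"x":-439,"y":-281,"z":-68,"rx":0,"ry":0,"rz":-50},
    {"x":-439,"y":-281,"z":-68,"rx":0,"ry":0,"rz":-50},
    {"x":-439,"y":-281,"z":-68,"rx":0,"ry":0,"rz":-50},
    {"x":-439,"y":-281,"z":-68,"rx":0,"ry":0,"rz":-50},
    {"x":-439,"y":-281,"z":-68,"rx":0,"ry":0,"rz":-50},
    {"x":-439,"y":-281,"z":-68,"rx":0,"ry":0,"rz":-50},
    {"x":-439,"y":-281,"z":-68,"rx":0,"ry":0,"rz":-50},
    {"x":-439,"y":-281,"z":-68,"rx":0,"ry":0,"rz":-50},
    {"x":-439,"y":-281,"z":-68,"rx":0,"ry":0,"rz":-50},
    {"x":-439,"y":-281,"z":-68,"rx":0,"ry":0,"rz":-50},
    {"x":-439,"y":-281,"z":-68,"rx":0,"ry":0,"rz":-50},
    {"x":-439,"y":-281,"z":-68,"rx":0,"ry":0,"rz":-50},
    {"x":-439,"y":-281,"z":-68,"rx":0,"ry":0,"rz":-50},
    {"x":-439,"y":-281,"z":-68,"rx":0,"ry":0,"rz":-50}
  ],
  "hand": 70,
  "squeeze": 30
}}

```text
time: 3.65
tool_pos: [0.4993, 0.0505, 0.3599]
tool_rot: [3.14, -0.001, -2.677]
contact_force: [0.5, 0.8, -0.4]
opening: 0.0702
grip_force: 0.0
```

```bash
python3 - <<'E'
from h import *
p=read_camera('wrist');cv2.imwrite('pics/w2.png',p['pixels'])
print(observe()['time'])
for q in ['bore','bed_face','half_face','handle']:
    print(q,[(np.round(d['point'],4).tolist(),round(d['confidence'],2)) for d in mark_of(p,q)[:3]])
m=trace(p,'handle')
for d in m[:3]:
    ys,xs=np.nonzero(d['pixels']);print(d['confidence'],len(xs),xs.mean(),ys.mean())
E
```

```text
3.7
bore [([0.5542, 0.046, 0.0371], 0.85)]
bed_face [([0.5592, 0.0701, 0.0664], 0.63)]
half_face [([0.5457, 0.0132, 0.0712], 0.62)]
handle [([0.5588, 0.0441, 0.132], 0.78), ([0.4235, 0.1568, 0.1013], 0.67), ([0.3892, 0.0612, 0.1005], 0.63)]
0.81 1033 230.19264278799614 206.39109390125847
0.73 721 342.5894590846047 152.70596393897364
0.57 837 298.5340501792115 99.5710872162485
```

View pics/w2.png

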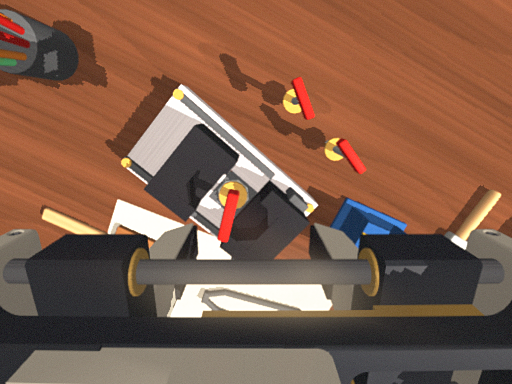

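The wrist view shows the pin's handle at (230,207) between the dark halves. The bed's corner studs are at (178,94), (126,162) and (309,207), and the decoys are at (300,98) and (350,155). Next I'll measure the handle and bed directions.

```bash
python3 - <<'E'
from h import *
def handle(p,near,z=0.144):
    im=p['pixels'].astype(int);m=((im[:,:,2]>130)&(im[:,:,1]<60)&(im[:,:,0]<60)).astype(np.uint8)
    n,l,st,c=cv2.connectedComponentsWithStats(m)
    c0=proj(p,near)[0];i=min([k for k in range(1,n) if st[k,4]>30],key=lambda k:np.hypot(*(c[k]-c0)))
    ys,xs=np.nonzero(l==i);X=unproj(p,np.c_[xs,ys],z)[:,:2]
    r=cv2.minAreaRect((X*1e3).astype(np.float32));ev,V=np.linalg.eigh(np.cov(X.T))
    print(c[i],st[i,4],r,'pca yaw',np.degrees(np.arctan2(V[1,1],V[0,1]))%180,X.mean(0))
pw=read_camera('wrist');handle(pw,[.556,.043,.144])
pt=read_camera('top');handle(pt,[.556,.043,.144]);ps=read_camera('side');handle(ps,[.556,.043,.144])
c=unproj(pw,[[178,94],[126,162],[309,207]],0.042)[:,:2];print(c)
d=c[2]-c[0];print('bed y yaw',np.degrees(np.arctan2(d[1],d[0]))-90,np.linalg.norm(d));d=c[1]-c[0];print(np.degrees(np.arctan2(d[1],d[0])),np.linalg.norm(d))
big=cv2.resize(pt['pixels'][165:290,130:330],None,fx=4,fy=4,interpolation=cv2.INTER_CUBIC);cv2.imwrite('pics/t2.png',big)
for q in ['seat','notch_mouth','stand']:
    print(q,[(np.round(d['point'],4).tolist(),round(d['confidence'],2)) for d in mark_of(pt,q)[:1]+mark_of(ps,q)[:1]])
E
```

```text
[226.5227 213.4508] 264 ((550.076904296875, 41.46649169921875), (67.60859680175781, 13.653478622436523), 14.120906829833984) pca yaw 12.891025576102123 [0.5481 0.0396]
[231.475 261.75 ] 40 ((390.01446533203125, 57.131290435791016), (36.07395935058594, 9.6255464553833), 51.02023696899414) pca yaw 52.698325623894945 [0.3881 0.0554]
[261.3558 202.5625] 208 ((552.5208740234375, 58.919586181640625), (62.47374725341797, 35.33733367919922), 8.131037712097168) pca yaw 14.006985424846476 [0.5519 0.0592]
[[ 0.4557 -0.0896]
 [ 0.5803 -0.1227]
 [ 0.5185  0.1587]]
bed y yaw -14.20112679056703 0.256069973428836
-14.897466546206838 0.12890686788011696
seat [([0.5352, 0.2857, 0.0788], 0.7), ([0.5402, 0.281, 0.0804], 0.77)]
notch_mouth [([0.4932, 0.285, 0.0775], 0.58), ([0.492, 0.279, 0.0853], 0.69)]
stand [([0.5575, 0.0432, 0.0413], 0.71), ([0.5352, 0.2803, -0.001], 0.86)]
```

View pics/t2.png

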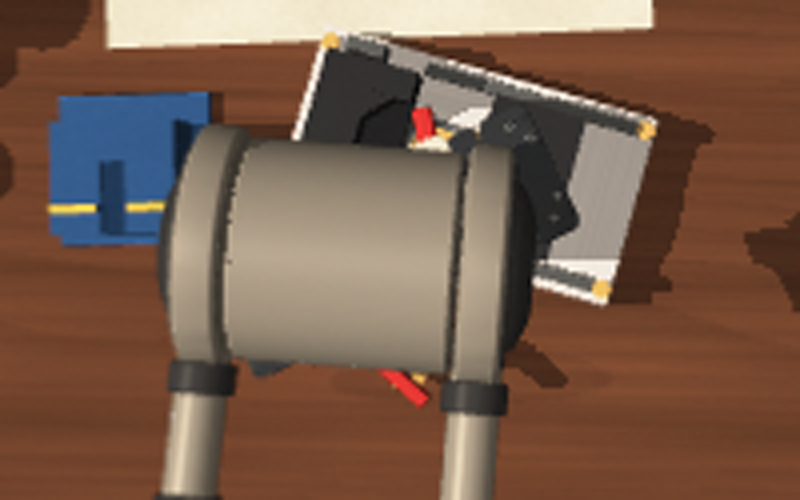

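The cropped top view shows the stand clearly, with its lips along the line (50,209)-(163,206), but the arm hides the pin. I'll refine the handle and stand from the first top picture.

```bash
python3 - <<'E'
from h import *
p=read_camera('top');im=cv2.imread('pics/top0.png').astype(int)
def comps(m,z,minA=15):
    n,l,st,c=cv2.connectedComponentsWithStats(m.astype(np.uint8))
    for k in range(1,n):
        if st[k,4]<minA: continue
        ys,xs=np.nonzero(l==k);X=unproj(p,np.c_[xs,ys],z)[:,:2]
        if X[:,0].min()<.36 or abs(X[:,1]).max()>.36:continue
        ev,V=np.linalg.eigh(np.cov(X.T));r=cv2.minAreaRect((X*1e3).astype(np.float32))
        print(st[k,4],'px',c[k],'mean',X.mean(0),'pca',np.degrees(np.arctan2(V[1,1],V[0,1]))%180,'rect',np.round(r[0],1),np.round(r[1],1),round(r[2],1))
B,G,Rr=im[:,:,0],im[:,:,1],im[:,:,2]
print('red');comps((Rr>110)&(G<70)&(B<70)&(Rr-G>70),0.144)
print('yellow z.084');comps((Rr>140)&(G>100)&(B<90)&(Rr-B>90),0.084,5)
print('blue');comps((B>90)&(Rr<60)&(B-Rr>50),0.08)
E
```

```text
red
102 px [236.8235 202.2843] mean [0.5547 0.0447] pca 13.160989075240195 rect [554.3  44.8] [62.1 12.7] 12.7
28 px [361.     221.6786] mean [ 0.5081 -0.3054] pca 95.56791723416478 rect [ 508.5 -301.3] [ 8.4 30.8] 1.4
37 px [345.4865 234.8649] mean [ 0.4702 -0.2624] pca 41.638894913914186 rect [ 471.9 -262.1] [37.2 10.1] 40.6
76 px [198.8947 247.6842] mean [0.4252 0.1476] pca 64.62887621635983 rect [425.4 148.2] [47.7 11.2] 64.8
68 px [229.1912 259.6029] mean [0.3939 0.062 ] pca 49.08041204735267 rect [393.5  61.8] [47.4  9.8] 46.6
yellow z.084
749 px [270.6302 146.2937] mean [ 0.7276 -0.0501] pca 89.64888258653902 rect [728.5 -49.7] [66.7 99.4] 1.3
20 px [233.3 204.6] mean [0.5496 0.0578] pca 15.070952064629097 rect [549.3  58.3] [27.6  7. ] 12.7
16 px [242.5 203.5] mean [0.5535 0.0304] pca 39.24679927858293 rect [553.5  30.4] [9. 9.] 1.4
17 px [147.1765 216.7059] mean [0.508  0.3124] pca 90.13730459563178 rect [508.6 311.5] [ 3.  32.5] 1.2
15 px [167.     216.3333] mean [0.5103 0.2539] pca 96.65306226605797 rect [509.8 252.4] [ 3.  32.5] 1.2
7 px [357.2857 217.    ] mean [ 0.521 -0.312] pca 175.0475781631011 rect [ 521.  -311.2] [6.  5.9] 0.4
8 px [356.875 240.125] mean [ 0.4525 -0.3112] pca 45.88036300114179 rect [ 452.9 -311.6] [5.9 6. ] 1.4
14 px [206.0714 245.8571] mean [0.4254 0.1354] pca 9.23799659727004 rect [425.  135.6] [11.8  5.9] 1.7
18 px [234.5    257.0556] mean [0.3943 0.0503] pca 178.58815754263406 rect [393.   50.3] [14.7  8.9] 1.5
blue
1001 px [159.7742 205.1379] mean [0.5433 0.2775] pca 165.47661379295806 rect [538.1 270.2] [110.4 115.5] 3.3
```

```bash
python3 -c "
from h import *
print(rel([.556,.0435,.26],193),rel([.556,.0435,.181],193),observe()['time'])"
```

```text
(array([-47.4, -30.9, 100.2]), array([ 0.  ,  0.  , 13.63])) (array([-47.4, -30.9, 179.2]), array([ 0.  ,  0.  , 13.63])) 4.45
```

Emit:
{"method": "arm_command", "body": {
  "series": [
    {"x":-47,"y":-31,"z":60,"rx":0,"ry":0,"rz":13.6},
    {"x":-47,"y":-31,"z":100,"rx":0,"ry":0,"rz":13.6},
    {"x":-47,"y":-31,"z":130,"rx":0,"ry":0,"rz":13.6},
    {"x":-47,"y":-31,"z":155,"rx":0,"ry":0,"rz":13.6},
    {"x":-47,"y":-31,"z":170,"rx":0,"ry":0,"rz":13.6},
    {"x":-47,"y":-31,"z":179,"rx":0,"ry":0,"rz":13.6},
    {"x":-47,"y":-31,"z":179,"rx":0,"ry":0,"rz":13.6}
  ],
  "hand": 70,
  "squeeze": 30
}}

```text
time: 5.15
tool_pos: [0.5553, 0.0432, 0.1803]
tool_rot: [3.141, -0.002, -2.914]
contact_force: [-0.9, 0.6, 0.5]
opening: 0.0699
grip_force: 0.0
```

Emit:
{"method": "arm_command", "body": {
  "series": [
    {"x":0,"y":0,"z":0,"rx":0,"ry":0,"rz":0},
    {"x":0,"y":0,"z":0,"rx":0,"ry":0,"rz":0},
    {"x":0,"y":0,"z":0,"rx":0,"ry":0,"rz":0},
    {"x":0,"y":0,"z":0,"rx":0,"ry":0,"rz":0},
    {"x":0,"y":0,"z":0,"rx":0,"ry":0,"rz":0}
  ],
  "hand": 0,
  "squeeze": 30
}}

```text
time: 5.65
tool_pos: [0.5558, 0.0433, 0.1816]
tool_rot: [-3.141, 0.001, -2.914]
contact_force: [0.2, 1.2, 0.3]
opening: 0.0347
grip_force: 0.0
```

```bash
python3 - <<'E'
from h import *
s=observe();print(s['time'],s['tool_pos'],np.degrees(s['tool_rot']),s['contact_force'],s['torque'],s['opening'],s['grip_force'])
p=read_camera('wrist');cv2.imwrite('pics/w3.png',p['pixels'])
E
```

```text
5.65 [0.5558 0.0433 0.1816] [-179.9926    0.0418 -166.9646] [0.1598 1.1979 0.3203] [0.0519 0.032  0.0036] 0.03469204215498554 0.0
```

View pics/w3.png

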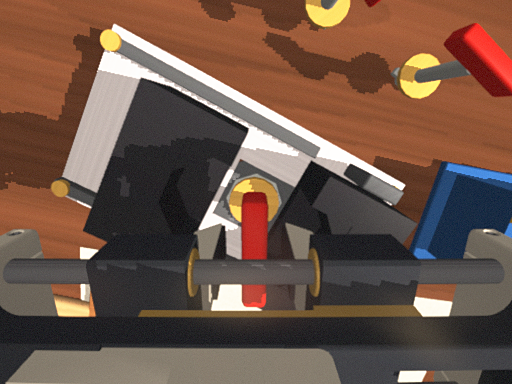

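The handle at (255,250) sits aligned between the fingers, which are still closing.

Emit:
{"method": "arm_command", "body": {
  "series": [
    {"x":0,"y":0,"z":0,"rx":0,"ry":0,"rz":0},
    {"x":0,"y":0,"z":0,"rx":0,"ry":0,"rz":0},
    {"x":0,"y":0,"z":0,"rx":0,"ry":0,"rz":0},
    {"x":0,"y":0,"z":0,"rx":0,"ry":0,"rz":0},
    {"x":0,"y":0,"z":0,"rx":0,"ry":0,"rz":0}
  ],
  "hand": 0,
  "squeeze": 30
}}

```text
time: 6.2
tool_pos: [0.5557, 0.0433, 0.1812]
tool_rot: [3.142, -0.0, -2.914]
contact_force: [0.8, 0.2, 0.2]
opening: 0.0142
grip_force: 30.0
```

```bash
python3 - <<'E'
from h import *
s=observe();print(s['time'],s['tool_pos'],np.degrees(s['tool_rot']),s['contact_force'],s['torque'],s['opening'],s['grip_force'])
p=read_camera('wrist')
for q in ['bore','handle','pin','bed_face','half_face']: print(q,[(d['point'],round(d['confidence'],2)) for d in mark_of(p,q)[:1]])
E
```

```text
6.2 [0.5557 0.0433 0.1812] [ 179.9973   -0.0011 -166.963 ] [0.7569 0.1676 0.2118] [0.0522 0.0047 0.0043] 0.014237640604845394 29.981273473240435
bore []
handle [([0.5544, 0.0443, 0.1336], 0.89)]
pin [([0.3889, 0.0596, 0.0282], 0.94)]
bed_face [([0.5619, 0.0693, 0.0688], 0.59)]
half_face [([0.5475, 0.0145, 0.0727], 0.82)]
```

Emit:
{"method": "arm_command", "body": {
  "series": [
    {"x":0,"y":0,"z":-1.5,"rx":0,"ry":0,"rz":7},
    {"x":0,"y":0,"z":-1.5,"rx":0,"ry":0,"rz":14},
    {"x":0,"y":0,"z":-1.5,"rx":0,"ry":0,"rz":21},
    {"x":0,"y":0,"z":-1.5,"rx":0,"ry":0,"rz":27},
    {"x":0,"y":0,"z":-1.5,"rx":0,"ry":0,"rz":27},
    {"x":0,"y":0,"z":-4,"rx":0,"ry":0,"rz":27},
    {"x":0,"y":0,"z":-6.5,"rx":0,"ry":0,"rz":27},
    {"x":0,"y":0,"z":-6.5,"rx":0,"ry":0,"rz":27},
    {"x":0,"y":0,"z":-6.5,"rx":0,"ry":0,"rz":27}
  ],
  "hand": 0,
  "squeeze": 40
}}

```text
time: 7.4
tool_pos: [0.5547, 0.0433, 0.1855]
tool_rot: [-3.141, -0.004, 2.899]
contact_force: [2.6, -0.2, -26.5]
opening: 0.0141
grip_force: 40.0
```

Emit:
{"method": "arm_command", "body": {
  "series": [
    {"x":0,"y":0,"z":4,"rx":0,"ry":0,"rz":0},
    {"x":0,"y":0,"z":4,"rx":0,"ry":0,"rz":7},
    {"x":0,"y":0,"z":4,"rx":0,"ry":0,"rz":7},
    {"x":0,"y":0,"z":1,"rx":0,"ry":0,"rz":7},
    {"x":0,"y":0,"z":0,"rx":0,"ry":0,"rz":7},
    {"x":0,"y":0,"z":0,"rx":0,"ry":0,"rz":7}
  ],
  "hand": 0,
  "squeeze": 40
}}

```text
time: 8.0
tool_pos: [0.5555, 0.0432, 0.1856]
tool_rot: [-3.141, -0.002, 2.779]
contact_force: [5.9, -0.4, -26.2]
opening: 0.0135
grip_force: 40.0
```

Emit:
{"method": "arm_command", "body": {
  "series": [
    {"x":0,"y":0,"z":4,"rx":0,"ry":0,"rz":0},
    {"x":0,"y":0,"z":4,"rx":0,"ry":0,"rz":7},
    {"x":0,"y":0,"z":4,"rx":0,"ry":0,"rz":7},
    {"x":0,"y":0,"z":1,"rx":0,"ry":0,"rz":7},
    {"x":0,"y":0,"z":0,"rx":0,"ry":0,"rz":7},
    {"x":0,"y":0,"z":0,"rx":0,"ry":0,"rz":7}
  ],
  "hand": 0,
  "squeeze": 40
}}

```text
time: 8.6
tool_pos: [0.5554, 0.0433, 0.1858]
tool_rot: [-3.141, -0.002, 2.657]
contact_force: [5.2, -0.2, -23.2]
opening: 0.0139
grip_force: 40.0
```

Emit:
{"method": "arm_command", "body": {
  "series": [
    {"x":0,"y":0,"z":4,"rx":0,"ry":0,"rz":0},
    {"x":0,"y":0,"z":4,"rx":0,"ry":0,"rz":7},
    {"x":0,"y":0,"z":4,"rx":0,"ry":0,"rz":7},
    {"x":0,"y":0,"z":1,"rx":0,"ry":0,"rz":7},
    {"x":0,"y":0,"z":0,"rx":0,"ry":0,"rz":7},
    {"x":0,"y":0,"z":0,"rx":0,"ry":0,"rz":7}
  ],
  "hand": 0,
  "squeeze": 40
}}

```text
time: 9.2
tool_pos: [0.5554, 0.0433, 0.1863]
tool_rot: [-3.141, -0.002, 2.533]
contact_force: [4.7, -0.1, -23.3]
opening: 0.0137
grip_force: 40.0
```

Emit:
{"method": "arm_command", "body": {
  "series": [
    {"x":0,"y":0,"z":4,"rx":0,"ry":0,"rz":0},
    {"x":0,"y":0,"z":4,"rx":0,"ry":0,"rz":7},
    {"x":0,"y":0,"z":4,"rx":0,"ry":0,"rz":7},
    {"x":0,"y":0,"z":1,"rx":0,"ry":0,"rz":7},
    {"x":0,"y":0,"z":0,"rx":0,"ry":0,"rz":7},
    {"x":0,"y":0,"z":0,"rx":0,"ry":0,"rz":7}
  ],
  "hand": 0,
  "squeeze": 40
}}

```text
time: 9.8
tool_pos: [0.5557, 0.0432, 0.1885]
tool_rot: [3.141, 0.001, 2.411]
contact_force: [-1.7, -0.2, -2.1]
opening: 0.0139
grip_force: 40.0
```

Emit:
{"method": "arm_command", "body": {
  "series": [
    {"x":0,"y":0,"z":0,"rx":0,"ry":0,"rz":3},
    {"x":0,"y":0,"z":-3,"rx":0,"ry":0,"rz":3},
    {"x":0,"y":0,"z":-6,"rx":0,"ry":0,"rz":3},
    {"x":0,"y":0,"z":-9,"rx":0,"ry":0,"rz":3},
    {"x":0,"y":0,"z":-9,"rx":0,"ry":0,"rz":3}
  ],
  "hand": 0,
  "squeeze": 40
}}

```text
time: 10.3
tool_pos: [0.5559, 0.0433, 0.1974]
tool_rot: [3.141, 0.001, 2.358]
contact_force: [-0.1, -0.0, -3.1]
opening: 0.0139
grip_force: 40.0
```

Freed; the force is only the pin's weight. I'll draw it straight up.

Emit:
{"method": "arm_command", "body": {
  "series": [
    {"x":0,"y":0,"z":-10,"rx":0,"ry":0,"rz":0},
    {"x":0,"y":0,"z":-22,"rx":0,"ry":0,"rz":0},
    {"x":0,"y":0,"z":-40,"rx":0,"ry":0,"rz":0},
    {"x":0,"y":0,"z":-60,"rx":0,"ry":0,"rz":0},
    {"x":0,"y":0,"z":-80,"rx":0,"ry":0,"rz":0},
    {"x":0,"y":0,"z":-95,"rx":0,"ry":0,"rz":0},
    {"x":0,"y":0,"z":-105,"rx":0,"ry":0,"rz":0},
    {"x":0,"y":0,"z":-105,"rx":0,"ry":0,"rz":0}
  ],
  "hand": 0,
  "squeeze": 40
}}

```text
time: 11.1
tool_pos: [0.5562, 0.0433, 0.3038]
tool_rot: [3.139, 0.003, 2.357]
contact_force: [0.7, -0.2, -3.3]
opening: 0.0139
grip_force: 40.0
```

```bash
python3 - <<'E'
from h import *
s=observe();print(s['time'],s['tool_pos'],np.degrees(s['tool_rot']),s['contact_force'])
for c in ['wrist','side','top']:
    p=read_camera(c)
    for q in ['pin','handle','lug','seat','notch_mouth']: print(c,q,[(np.round(d['point'],4).tolist(),round(d['confidence'],2)) for d in mark_of(p,q)[:3]])
    if c=='side':cv2.imwrite('pics/s3.png',p['pixels'])
yaw=135.1
for P in ([.45,.282,.303],[.45,.282,.226]): print(rel(P,yaw))
E
```

```text
11.1 [0.5562 0.0433 0.3038] [179.8552   0.1578 135.0422] [ 0.6545 -0.24   -3.3486]
wrist pin [([0.3898, 0.0619, 0.0272], 0.94), ([0.4204, 0.1479, 0.0279], 0.9), ([0.5553, 0.0397, 0.1578], 0.6)]
wrist handle [([0.4903, -0.2865, -0.0012], 0.7), ([0.39, 0.0646, 0.0968], 0.66), ([0.5541, 0.0419, 0.2538], 0.64)]
wrist lug [([0.3898, 0.062, 0.0078], 0.98), ([0.4242, 0.1507, 0.0119], 0.87), ([0.5444, 0.0114, 0.0386], 0.23)]
wrist seat []
wrist notch_mouth []
side pin [([0.4201, 0.1482, 0.0253], 0.77), ([0.3883, 0.0603, 0.0273], 0.71), ([0.5569, 0.0381, 0.159], 0.58)]
side handle [([0.3902, 0.0611, 0.0982], 0.81), ([0.4241, 0.1498, 0.1009], 0.65), ([0.5566, 0.0397, 0.2506], 0.57)]
side lug [([0.426, 0.1501, 0.0072], 0.77), ([0.3889, 0.0632, 0.0056], 0.67), ([0.5531, 0.042, 0.1332], 0.64)]
side seat [([0.5364, 0.2816, 0.0806], 0.96)]
side notch_mouth [([0.4941, 0.2773, 0.0847], 0.72)]
top pin [([0.3914, 0.0625, 0.0291], 0.71), ([0.4225, 0.1498, 0.0279], 0.52)]
top handle [([0.4277, 0.157, 0.0947], 0.41)]
top lug [([0.4197, 0.1502, 0.0086], 0.57), ([0.3923, 0.0657, 0.0066], 0.55)]
top seat [([0.534, 0.2829, 0.0771], 0.96)]
top notch_mouth [([0.4954, 0.2872, 0.0799], 0.81)]
(array([243.5,  94.2,  -1.3]), array([ 0.01,  0.  , -0.07]))
(array([243.5,  94.2,  75.7]), array([ 0.01,  0.  , -0.07]))
```

View pics/s3.png

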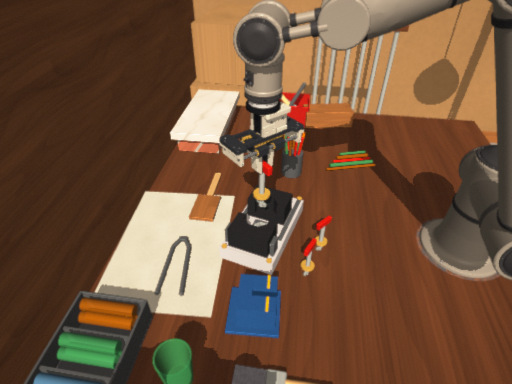

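The side view shows the pin hanging clear at (262,180), well above the bed. I'll carry it to the front of the notch.

```bash
python3 -c "
from h import *
s=observe();print(s['time'])
print(rel([.45,.28,.3],135),rel([.45,.28,.2315],135))"
```

```text
12.0
(array([242.1,  92.8,   1.7]), array([0.01, 0.  , 0.03])) (array([242.1,  92.8,  70.2]), array([0.01, 0.  , 0.03]))
```

Emit:
{"method": "arm_command", "body": {
  "series": [
    {"x":20,"y":8,"z":0,"rx":0,"ry":0,"rz":0},
    {"x":55,"y":21,"z":0,"rx":0,"ry":0,"rz":0},
    {"x":95,"y":36,"z":0,"rx":0,"ry":0,"rz":0},
    {"x":135,"y":52,"z":0,"rx":0,"ry":0,"rz":0},
    {"x":175,"y":67,"z":0,"rx":0,"ry":0,"rz":0},
    {"x":210,"y":80,"z":0,"rx":0,"ry":0,"rz":0},
    {"x":235,"y":90,"z":5,"rx":0,"ry":0,"rz":0},
    {"x":242,"y":93,"z":20,"rx":0,"ry":0,"rz":0},
    {"x":242,"y":93,"z":40,"rx":0,"ry":0,"rz":0},
    {"x":242,"y":93,"z":60,"rx":0,"ry":0,"rz":0},
    {"x":242,"y":93,"z":70,"rx":0,"ry":0,"rz":0},
    {"x":242,"y":93,"z":70,"rx":0,"ry":0,"rz":0},
    {"x":242,"y":93,"z":70,"rx":0,"ry":0,"rz":0}
  ],
  "hand": 0,
  "squeeze": 40
}}

```text
time: 13.3
tool_pos: [0.4506, 0.2801, 0.2324]
tool_rot: [3.141, 0.0, 2.357]
contact_force: [-0.1, 0.3, -2.3]
opening: 0.0136
grip_force: 40.0
```

```bash
python3 - <<'E'
from h import *
s=observe();print(s['time'],s['tool_pos'],np.degrees(s['tool_rot']),s['contact_force'])
ims=[]
for c in ['wrist','side']:
    p=read_camera(c)
    for q in ['pin','seat','notch_mouth']: print(c,q,[(np.round(d['point'],4).tolist(),round(d['confidence'],2)) for d in mark_of(p,q)[:3]])
    if c=='side':ims.append(cv2.resize(p['pixels'][190:340,190:340],(500,500),interpolation=cv2.INTER_CUBIC))
p=read_camera('top');ims.insert(0,cv2.resize(p['pixels'][160:260,130:190],(300,500),interpolation=cv2.INTER_CUBIC))
cv2.imwrite('pics/m4.png',np.hstack(ims))
E
```

```text
13.3 [0.4506 0.2801 0.2324] [179.9433   0.0185 135.0181] [-0.1163  0.3308 -2.3191]
wrist pin [([0.3896, 0.0634, 0.028], 0.91), ([0.4459, 0.2792, 0.0862], 0.85), ([0.4225, 0.1507, 0.0285], 0.83)]
wrist seat [([0.4492, 0.2781, 0.0862], 0.63)]
wrist notch_mouth [([0.4904, 0.2791, 0.0797], 0.55)]
side pin [([0.454, 0.2804, 0.0926], 0.63), ([0.4209, 0.1467, 0.0278], 0.41)]
side seat [([0.5373, 0.2796, 0.0815], 0.61)]
side notch_mouth [([0.4919, 0.2798, 0.0826], 0.94)]
```

View pics/m4.png

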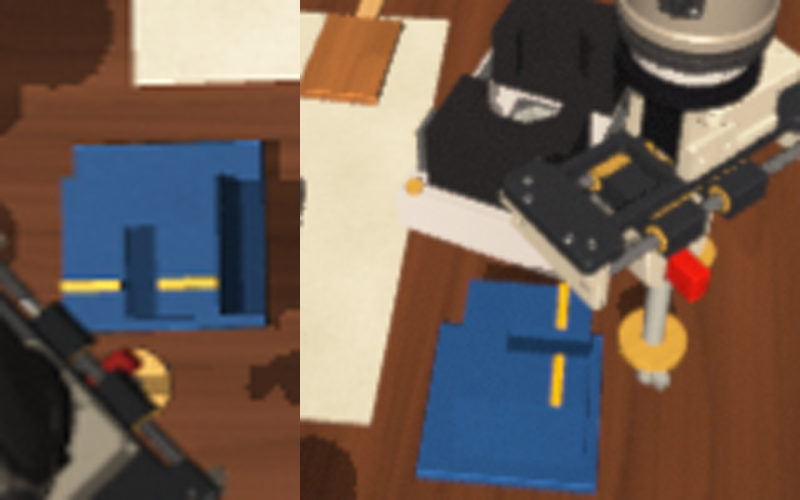

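The pin hangs in front of the notch: in the crop, the flange is at (150,378) top and (653,342) side, and the notch's mouth is at (140,318) top. I'll check its tilt and lateral line-up numerically.

```bash
python3 - <<'E'
from h import *
s=observe();t=s['tool_pos'];o=np.array([t[0],t[1],t[2]-.1423])
for c in ['side','top']:
    p=read_camera(c);im=p['pixels'].astype(int)
    print(c,'model flange top,handle',proj(p,[o+[0,0,.004],o+[0,0,.008],o+[0,0,.092]]))
    hsv=cv2.cvtColor(p['pixels'],cv2.COLOR_BGR2HSV)
    f=proj(p,o+[0,0,.004])[0]
    for nm,m in [('yellow',(hsv[:,:,0]>14)&(hsv[:,:,0]<35)&(hsv[:,:,1]>110)&(hsv[:,:,2]>120)),('red',((hsv[:,:,0]<8)|(hsv[:,:,0]>174))&(hsv[:,:,1]>170)&(hsv[:,:,2]>90))]:
        n,l,st,ce=cv2.connectedComponentsWithStats(m.astype(np.uint8))
        for k in range(1,n):
            if st[k,4]>5 and np.hypot(*(ce[k]-f))<40: print(nm,st[k],ce[k],unproj(p,ce[k],.092 if nm=='yellow' else o[2]+.092))
    if c=='top':
        for r in range(208,224,2): print(r,hsv[r,148:170,2])
        print(unproj(p,[[158,210],[158,222]],.08))
E
```

```text
side model flange top,handle [[295.2154 291.1562]
 [295.3568 290.0428]
 [298.5593 264.7697]]
yellow [294 258   6   8  25] [296.88 260.96] [[0.4506 0.1947 0.092 ]]
yellow [310 261   5   9  28] [312.25 265.5 ] [[0.4149 0.2032 0.092 ]]
yellow [267 274   4  15  40] [268.375 280.9  ] [[0.5103 0.2604 0.092 ]]
yellow [285 283  22  19 266] [295.2895 292.9023] [[0.4498 0.2833 0.092 ]]
yellow [265 296   4  16  48] [266.8542 303.7083] [[0.5071 0.3184 0.092 ]]
red [300 265  14  16 152] [306.3026 272.5461] [[0.4344 0.2972 0.1817]]
top model flange top,handle [[156.5249 236.6559]
 [156.1588 236.7388]
 [147.7755 238.6366]]
yellow [142 216  12   2  24] [147.5 216.5] [[0.5087 0.3092 0.092 ]]
yellow [162 216  12   2  20] [166.7 216.4] [[0.5102 0.2529 0.092 ]]
yellow [157 230   7  12  52] [160.4808 235.0192] [[0.4551 0.2692 0.092 ]]
red [150 230   7   4  20] [153.2  231.85] [[0.4687 0.2663 0.1817]]
208 [142 143 142 142 143 142 126  74  87  87  86  88  99 132 142 141 142 142
 143 142 143 142]
210 [142 143 142 140 141 143 127  74  87  87  88  88  99 132 142 141 141 141
 141 143 143 142]
212 [142 143 142 142 141 143 126  73  85  87  87  87  96 123 142 143 141 141
 141 142 142 142]
214 [142 142 142 142 142 142 130  91  87  87  87  88  96 123 141 142 142 142
 142 142 142 142]
216 [224 243 243 243 243 222  68  71  80  87  87  87  95 145 244 244 244 244
 244 245 244 245]
218 [140 133 135 136 138 137 125  86  78  85  87  88  95 119 137 137 137 137
 137 136 137 136]
220 [141 141 140 141 140 141 131  88  80  86  87  88  94 121 140 141 141 139
 139 140 140 140]
222 [139 139 140 140 141 143 130  88  80  87  87  87  95 122 141 140 141 139
 139 139 140 140]
[[0.5286 0.2823 0.08  ]
 [0.4929 0.281  0.08  ]]
```

Emit:
{"method": "arm_command", "body": {
  "series": [
    {"x":-8,"y":10,"z":1,"rx":0,"ry":0,"rz":0},
    {"x":-16,"y":19,"z":1,"rx":0,"ry":0,"rz":0},
    {"x":-23,"y":26,"z":1,"rx":0,"ry":0,"rz":0},
    {"x":-28,"y":31,"z":1,"rx":0,"ry":0,"rz":0},
    {"x":-33,"y":36.5,"z":1,"rx":0,"ry":0,"rz":0},
    {"x":-37,"y":40.5,"z":1,"rx":0,"ry":0,"rz":0},
    {"x":-37,"y":40.5,"z":1,"rx":0,"ry":0,"rz":0}
  ],
  "hand": 0,
  "squeeze": 40
}}

```text
time: 14.55
tool_pos: [0.5056, 0.2825, 0.2306]
tool_rot: [3.141, 0.0, 2.357]
contact_force: [-0.8, -0.0, -3.9]
opening: 0.0139
grip_force: 40.0
```

Emit:
{"method": "arm_command", "body": {
  "series": [
    {"x":-6,"y":6,"z":-0.5,"rx":0,"ry":0,"rz":0},
    {"x":-11,"y":11.5,"z":-0.5,"rx":0,"ry":0,"rz":0},
    {"x":-15,"y":15.5,"z":-0.5,"rx":0,"ry":0,"rz":0},
    {"x":-17,"y":18,"z":-0.5,"rx":0,"ry":0,"rz":0},
    {"x":-17,"y":18,"z":-0.5,"rx":0,"ry":0,"rz":0}
  ],
  "hand": 0,
  "squeeze": 40
}}

```text
time: 15.05
tool_pos: [0.5301, 0.2833, 0.2311]
tool_rot: [3.142, -0.0, 2.357]
contact_force: [0.1, -0.0, -3.2]
opening: 0.0139
grip_force: 40.0
```

Next I'll creep on until the shank meets the notch's end.

Emit:
{"method": "arm_command", "body": {
  "series": [
    {"x":-1.5,"y":1.5,"z":0,"rx":0,"ry":0,"rz":0},
    {"x":-3,"y":3,"z":0,"rx":0,"ry":0,"rz":0},
    {"x":-4,"y":4,"z":0,"rx":0,"ry":0,"rz":0},
    {"x":-5,"y":5,"z":0,"rx":0,"ry":0,"rz":0},
    {"x":-5,"y":5,"z":0,"rx":0,"ry":0,"rz":0}
  ],
  "hand": 0,
  "squeeze": 40
}}

```text
time: 15.55
tool_pos: [0.5369, 0.2833, 0.2312]
tool_rot: [3.141, 0.0, 2.357]
contact_force: [0.7, -0.2, -1.9]
opening: 0.0138
grip_force: 40.0
```

Emit:
{"method": "arm_command", "body": {
  "series": [
    {"x":-0.7,"y":0.7,"z":0,"rx":0,"ry":0,"rz":0},
    {"x":-1.4,"y":1.4,"z":0,"rx":0,"ry":0,"rz":0},
    {"x":-2.1,"y":2.1,"z":0,"rx":0,"ry":0,"rz":0},
    {"x":-2.1,"y":2.1,"z":0,"rx":0,"ry":0,"rz":0}
  ],
  "hand": 0,
  "squeeze": 40
}}

```text
time: 15.95
tool_pos: [0.5387, 0.2833, 0.2311]
tool_rot: [-3.139, -0.002, 2.357]
contact_force: [-4.8, -0.7, -0.5]
opening: 0.0138
grip_force: 40.0
```

Contact (-4.8 N in x). I'll back off about 2.5 mm and lower the pin.

Emit:
{"method": "arm_command", "body": {
  "series": [
    {"x":1.8,"y":-1.8,"z":0,"rx":0,"ry":0,"rz":0},
    {"x":1.8,"y":-1.8,"z":0,"rx":0,"ry":0,"rz":0},
    {"x":1.8,"y":-1.8,"z":3,"rx":0,"ry":0,"rz":0},
    {"x":1.8,"y":-1.8,"z":5,"rx":0,"ry":0,"rz":0},
    {"x":1.8,"y":-1.8,"z":7,"rx":0,"ry":0,"rz":0},
    {"x":1.8,"y":-1.8,"z":7,"rx":0,"ry":0,"rz":0}
  ],
  "hand": 0,
  "squeeze": 40
}}

```text
time: 16.55
tool_pos: [0.5374, 0.2832, 0.2238]
tool_rot: [-3.142, 0.0, 2.357]
contact_force: [-0.7, -0.6, -2.0]
opening: 0.0135
grip_force: 40.0
```

Emit:
{"method": "arm_command", "body": {
  "series": [
    {"x":0,"y":0,"z":1,"rx":0,"ry":0,"rz":0},
    {"x":0,"y":0,"z":2,"rx":0,"ry":0,"rz":0},
    {"x":0,"y":0,"z":2.5,"rx":0,"ry":0,"rz":0},
    {"x":0,"y":0,"z":2.5,"rx":0,"ry":0,"rz":0}
  ],
  "hand": 0,
  "squeeze": 40
}}

```text
time: 16.95
tool_pos: [0.5374, 0.2833, 0.2228]
tool_rot: [3.14, 0.001, 2.357]
contact_force: [-2.0, -1.4, 4.9]
opening: 0.0135
grip_force: 40.0
```

Seated (+5 N up). I'll release it and check before retreating.

Emit:
{"method": "arm_command", "body": {
  "series": [
    {"x":0,"y":0,"z":-1,"rx":0,"ry":0,"rz":0},
    {"x":0,"y":0,"z":-1.5,"rx":0,"ry":0,"rz":0},
    {"x":0,"y":0,"z":-1.5,"rx":0,"ry":0,"rz":0},
    {"x":0,"y":0,"z":-1.5,"rx":0,"ry":0,"rz":0},
    {"x":0,"y":0,"z":-1.5,"rx":0,"ry":0,"rz":0}
  ],
  "hand": 50,
  "squeeze": 40
}}

```text
time: 17.45
tool_pos: [0.5372, 0.2834, 0.2231]
tool_rot: [3.142, -0.0, 2.357]
contact_force: [0.3, 0.6, -0.1]
opening: 0.0477
grip_force: 0.0
```

Emit:
{"method": "arm_command", "body": {
  "series": [
    {"x":0,"y":0,"z":-20,"rx":0,"ry":0,"rz":0},
    {"x":0,"y":0,"z":-55,"rx":0,"ry":0,"rz":0},
    {"x":0,"y":0,"z":-85,"rx":0,"ry":0,"rz":0},
    {"x":0,"y":0,"z":-100,"rx":0,"ry":0,"rz":0},
    {"x":0,"y":0,"z":-100,"rx":0,"ry":0,"rz":0}
  ],
  "hand": 50,
  "squeeze": 40
}}

```text
time: 17.95
tool_pos: [0.5379, 0.2836, 0.3259]
tool_rot: [3.137, 0.002, 2.357]
contact_force: [0.7, 0.3, -0.2]
opening: 0.0502
grip_force: 0.0
```

```bash
python3 - <<'E'
from h import *
s=observe();print(s['time'],s['tool_pos'],np.degrees(s['tool_rot']),s['contact_force'])
ims=[]
for c in ['wrist','side']:
    p=read_camera(c)
    for q in ['pin','handle','half_face','bed_face','half']+['bed']: print(c,q,[(np.round(d['point'],4).tolist(),round(d['confidence'],2)) for d in mark_of(p,q)[:3]])
    ims.append(p['pixels'] if c=='wrist' else cv2.resize(p['pixels'][170:340,190:340],(340,384),interpolation=cv2.INTER_CUBIC))
im=np.hstack(ims);cv2.imwrite('pics/m5.png',cv2.resize(im,(800,int(384*800/im.shape[1]))))
o=np.array([.5372,.2833,.08]);print(proj(p,[o+[0,0,.004],o+[0,0,.092]]))
E
```

```text
17.95 [0.5379 0.2836 0.3259] [179.7174   0.1235 135.0365] [ 0.7071  0.3395 -0.1535]
wrist pin [([0.3889, 0.0568, 0.0293], 0.95), ([0.4248, 0.1518, 0.0292], 0.79), ([0.5354, 0.2837, 0.0791], 0.73)]
wrist handle [([0.5358, 0.2839, 0.173], 0.73), ([0.4214, 0.1546, 0.103], 0.65), ([0.3915, 0.0628, 0.0993], 0.62)]
wrist half_face []
wrist bed_face [([0.5364, 0.2831, 0.0536], 0.27)]
wrist half []
wrist bed []
side pin [([0.3896, 0.0602, 0.0266], 0.83), ([0.4228, 0.1474, 0.0262], 0.83), ([0.5385, 0.2829, 0.0816], 0.77)]
side handle [([0.4215, 0.1489, 0.0997], 0.86), ([0.3906, 0.0642, 0.0979], 0.61), ([0.5383, 0.2842, 0.1714], 0.6)]
side half_face [([0.5482, 0.0111, 0.0704], 0.57)]
side bed_face [([0.5588, 0.0672, 0.0689], 0.68), ([0.762, 0.1794, -0.0019], 0.33)]
side half [([0.5483, 0.0096, 0.0414], 0.63)]
side bed [([0.5493, 0.0217, -0.002], 0.74), ([0.54, 0.2819, 0.0806], 0.25)]
[[254.8936 290.2261]
 [255.0006 264.2685]]
```

View pics/m5.png

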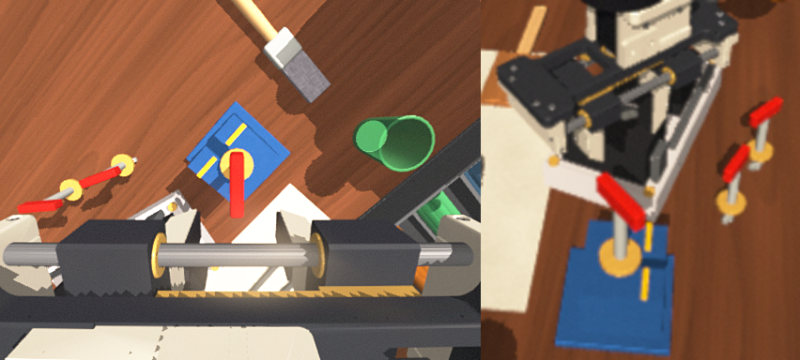

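The pin stands upright in the notch behind the lips: flange at (237,165) in the wrist view and (620,257) in the side crop, handle straight above it. Next I'll go behind the loose half.

```bash
python3 -c "
from h import *
print(rel([.5187,-.0936,.30],75))
p=read_camera('top');c=unproj(p,[[212.5,175],[292,197.5],[280,237.5]],.042);print(c)
d=c[0]-c[1];print(np.degrees(np.arctan2(d[1],d[0])),d)"
```

```text
(array([-253.3, -279.7,   23.1]), array([-0.  , -0.  , 60.03]))
[[ 0.6414  0.1272  0.042 ]
 [ 0.5768 -0.1215  0.042 ]
 [ 0.4523 -0.0865  0.042 ]]
75.44755668830929 [0.0646 0.2487 0.    ]
```

Emit:
{"method": "arm_command", "body": {
  "series": [
    {"x":-25,"y":-28,"z":10,"rx":0,"ry":0,"rz":8},
    {"x":-55,"y":-60,"z":23,"rx":0,"ry":0,"rz":16},
    {"x":-85,"y":-94,"z":23,"rx":0,"ry":0,"rz":24},
    {"x":-115,"y":-127,"z":23,"rx":0,"ry":0,"rz":32},
    {"x":-145,"y":-160,"z":23,"rx":0,"ry":0,"rz":40},
    {"x":-175,"y":-193,"z":23,"rx":0,"ry":0,"rz":48},
    {"x":-205,"y":-226,"z":23,"rx":0,"ry":0,"rz":56},
    {"x":-235,"y":-259,"z":23,"rx":0,"ry":0,"rz":60},
    {"x":-253,"y":-280,"z":23,"rx":0,"ry":0,"rz":60},
    {"x":-253,"y":-280,"z":23,"rx":0,"ry":0,"rz":60}
  ],
  "hand": 45,
  "squeeze": 30
}}

```text
time: 19.7
tool_pos: [0.5181, -0.0969, 0.3002]
tool_rot: [3.141, 0.001, 1.305]
contact_force: [-0.4, -0.0, 0.8]
opening: 0.0449
grip_force: 0.0
```

```bash
python3 - <<'E'
from h import *
s=observe();print(s['time'],s['tool_pos'],np.degrees(s['tool_rot']),s['contact_force'])
p=read_camera('wrist');cv2.imwrite('pics/w6.png',p['pixels'])
for q in ['half_face','half','bed_face']: print(q,[(np.round(d['point'],4).tolist(),round(d['confidence'],2)) for d in mark_of(p,q)[:2]])
E
```

```text
19.7 [ 0.5181 -0.0969  0.3002] [179.9711   0.0514  74.7846] [-0.3529 -0.0345  0.8352]
half_face [([0.5474, 0.0134, 0.0691], 0.84), ([0.7428, -0.1087, 0.0027], 0.49)]
half [([0.549, 0.0107, 0.0395], 0.6)]
bed_face [([0.5577, 0.0671, 0.0664], 0.86)]
```

View pics/w6.png

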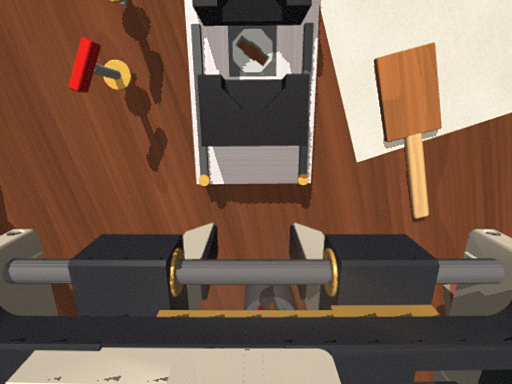

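The wrist view shows the bed squarely ahead. The loose half runs from its back edge at row 147 to its face at row 75, with the empty keyway at (252,48).

```bash
python3 - <<'E'
from h import *
p=read_camera('wrist')
print(unproj(p,[[203,146],[308,146]],.102),unproj(p,[[204,180],[303,180]],.042))
b=np.array([.529,-.055]);u=np.array([np.cos(np.radians(75)),np.sin(np.radians(75))])
print(rel([*(b-40*u/1e3),.122],75))
E
```

```text
[[ 0.4776 -0.0391  0.102 ]
 [ 0.5835 -0.0673  0.102 ]] [[ 0.4531 -0.0855  0.042 ]
 [ 0.5778 -0.1186  0.042 ]]
(array([ -1.1,   0.5, 178.3]), array([ 0.01, -0.02,  0.12]))
```

Emit:
{"method": "arm_command", "body": {
  "series": [
    {"x":-1,"y":0.5,"z":45,"rx":0,"ry":4,"rz":0},
    {"x":-1,"y":0.5,"z":90,"rx":0,"ry":4,"rz":0},
    {"x":-1,"y":0.5,"z":130,"rx":0,"ry":4,"rz":0},
    {"x":-1,"y":0.5,"z":155,"rx":0,"ry":4,"rz":0},
    {"x":-1,"y":0.5,"z":170,"rx":0,"ry":4,"rz":0},
    {"x":-1,"y":0.5,"z":178,"rx":0,"ry":4,"rz":0},
    {"x":-1,"y":0.5,"z":178,"rx":0,"ry":4,"rz":0}
  ],
  "hand": 45,
  "squeeze": 30
}}

```text
time: 20.65
tool_pos: [0.5184, -0.0937, 0.1215]
tool_rot: [-3.14, -0.07, 1.311]
contact_force: [0.1, 0.1, 0.7]
opening: 0.0444
grip_force: 0.0
```

```bash
python3 - <<'E'
from h import *
s=observe();print(s['time'],s['tool_pos'],np.degrees(s['tool_rot']),s['contact_force'])
T=R.from_euler('xyz',s['tool_rot']);print(T.inv().apply([np.cos(np.radians(75)),np.sin(np.radians(75)),0]), s['tool_pos']+T.apply([.0095,0,.0655]))
E
```

```text
20.65 [ 0.5184 -0.0937  0.1215] [-179.9094   -4.0154   75.1078] [0.0902 0.0706 0.7164]
[0.9975 0.002  0.07  ] [ 0.5219 -0.0801  0.0568]
```

Emit:
{"method": "arm_command", "body": {
  "series": [
    {"x":10,"y":0,"z":0.7,"rx":0,"ry":0,"rz":0},
    {"x":18,"y":0,"z":1.3,"rx":0,"ry":0,"rz":0},
    {"x":22,"y":0,"z":1.5,"rx":0,"ry":0,"rz":0},
    {"x":24,"y":0,"z":1.7,"rx":0,"ry":0,"rz":0},
    {"x":26,"y":0,"z":1.8,"rx":0,"ry":0,"rz":0},
    {"x":28,"y":0,"z":2,"rx":0,"ry":0,"rz":0},
    {"x":30,"y":0,"z":2.1,"rx":0,"ry":0,"rz":0},
    {"x":32,"y":0,"z":2.2,"rx":0,"ry":0,"rz":0},
    {"x":34,"y":0,"z":2.4,"rx":0,"ry":0,"rz":0},
    {"x":36,"y":0,"z":2.5,"rx":0,"ry":0,"rz":0}
  ],
  "hand": 45,
  "squeeze": 30
}}

```text
time: 21.65
tool_pos: [0.528, -0.0598, 0.1223]
tool_rot: [3.141, -0.07, 1.309]
contact_force: [-0.8, -4.7, 3.3]
opening: 0.0449
grip_force: 2.3
```

Emit:
{"method": "arm_command", "body": {
  "series": [
    {"x":3,"y":0,"z":0.2,"rx":0,"ry":0,"rz":0},
    {"x":6,"y":0,"z":0.4,"rx":0,"ry":0,"rz":0},
    {"x":9,"y":0,"z":0.6,"rx":0,"ry":0,"rz":0},
    {"x":12,"y":0,"z":0.8,"rx":0,"ry":0,"rz":0},
    {"x":15,"y":0,"z":1,"rx":0,"ry":0,"rz":0},
    {"x":18,"y":0,"z":1.3,"rx":0,"ry":0,"rz":0},
    {"x":21,"y":0,"z":1.5,"rx":0,"ry":0,"rz":0},
    {"x":24,"y":0,"z":1.7,"rx":0,"ry":0,"rz":0},
    {"x":27,"y":0,"z":1.9,"rx":0,"ry":0,"rz":0},
    {"x":30,"y":0,"z":2.1,"rx":0,"ry":0,"rz":0},
    {"x":33,"y":0,"z":2.3,"rx":0,"ry":0,"rz":0},
    {"x":36,"y":0,"z":2.5,"rx":0,"ry":0,"rz":0},
    {"x":37,"y":0,"z":2.6,"rx":0,"ry":0,"rz":0}
  ],
  "hand": 45,
  "squeeze": 30
}}

```text
time: 22.95
tool_pos: [0.5375, -0.0236, 0.1222]
tool_rot: [-3.141, -0.07, 1.31]
contact_force: [-1.4, -4.3, 3.0]
opening: 0.0449
grip_force: 2.2
```

```bash
python3 - <<'E'
from h import *
s=observe();print(s['time'],s['tool_pos'],np.degrees(s['tool_rot']),s['contact_force'],s['torque'])
p=read_camera('wrist');q=read_camera('side')
im=np.hstack([cv2.resize(p['pixels'],(440,330)),cv2.resize(q['pixels'][150:300,190:340],(330,330),interpolation=cv2.INTER_CUBIC)])
cv2.imwrite('pics/m7.png',im)
for c in (p,q):
  for n in ['half_face','bed_face']: print(n,[(np.round(d['point'],4).tolist(),round(d['confidence'],2)) for d in mark_of(c,n)[:2]])
E
```

```text
22.95 [ 0.5375 -0.0236  0.1222] [-179.9924   -4.0098   75.0533] [-1.4186 -4.2554  2.9798] [-0.7812  0.2425 -0.0351]
half_face [([0.5625, 0.0582, 0.0708], 0.64)]
bed_face [([0.5586, 0.0703, 0.0691], 0.79)]
half_face [([0.5639, 0.0604, 0.0733], 0.63)]
bed_face [([0.5595, 0.0715, 0.0696], 0.91), ([0.5616, 0.0564, 0.0388], 0.67)]
```

View pics/m7.png

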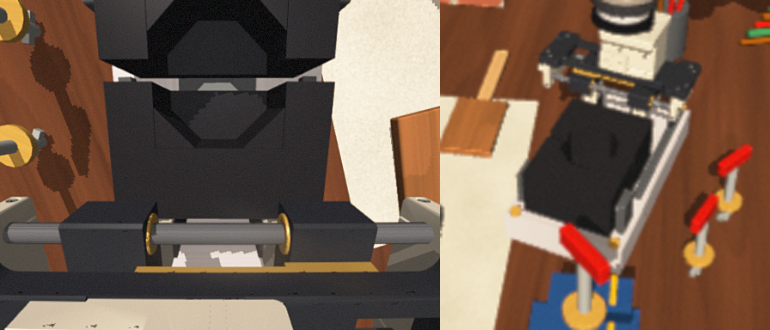

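The halves are square, with a gap of about 10 mm left (a thin bright strip at row 82 of the left view). I'll continue slowly.

Emit:
{"method": "arm_command", "body": {
  "series": [
    {"x":1,"y":0,"z":0.1,"rx":0,"ry":0,"rz":0},
    {"x":2,"y":0,"z":0.1,"rx":0,"ry":0,"rz":0},
    {"x":3,"y":0,"z":0.2,"rx":0,"ry":0,"rz":0},
    {"x":4,"y":0,"z":0.3,"rx":0,"ry":0,"rz":0},
    {"x":5,"y":0,"z":0.4,"rx":0,"ry":0,"rz":0},
    {"x":6,"y":0,"z":0.4,"rx":0,"ry":0,"rz":0},
    {"x":7,"y":0,"z":0.5,"rx":0,"ry":0,"rz":0},
    {"x":8,"y":0,"z":0.6,"rx":0,"ry":0,"rz":0}
  ],
  "hand": 45,
  "squeeze": 30
}}

```text
time: 24.05
tool_pos: [0.5395, -0.0161, 0.1221]
tool_rot: [-3.141, -0.07, 1.31]
contact_force: [-1.9, -3.1, 0.1]
opening: 0.0449
grip_force: 1.4
```

Emit:
{"method": "arm_command", "body": {
  "series": [
    {"x":0.7,"y":0,"z":0,"rx":0,"ry":0,"rz":0},
    {"x":1.4,"y":0,"z":0.1,"rx":0,"ry":0,"rz":0},
    {"x":2,"y":0,"z":0.1,"rx":0,"ry":0,"rz":0}
  ],
  "hand": 45,
  "squeeze": 30
}}

```text
time: 24.35
tool_pos: [0.54, -0.0142, 0.1222]
tool_rot: [-3.141, -0.07, 1.31]
contact_force: [0.2, -2.0, -1.3]
opening: 0.0449
grip_force: 1.2
```

Emit:
{"method": "arm_command", "body": {
  "series": [
    {"x":0.7,"y":0,"z":0,"rx":0,"ry":0,"rz":0},
    {"x":1.4,"y":0,"z":0.1,"rx":0,"ry":0,"rz":0},
    {"x":2,"y":0,"z":0.1,"rx":0,"ry":0,"rz":0}
  ],
  "hand": 45,
  "squeeze": 30
}}

```text
time: 24.65
tool_pos: [0.5405, -0.0136, 0.1222]
tool_rot: [3.141, -0.067, 1.311]
contact_force: [-3.1, -11.0, -0.2]
opening: 0.0454
grip_force: 6.0
```

```bash
python3 - <<'E'
from h import *
s=observe();print(s['time'],s['tool_pos'],s['contact_force'],s['torque'])
p=read_camera('wrist');cv2.imwrite('pics/w8.png',cv2.resize(p['pixels'][40:160,100:420],(800,300)))
E
```

```text
24.65 [ 0.5405 -0.0136  0.1222] [ -3.0929 -11.0488  -0.2282] [-2.2088  0.5657  0.1457]
```

View pics/w8.png

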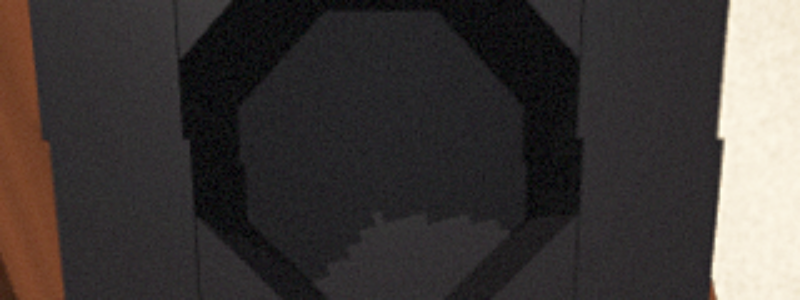

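The halves are flush: the octagon is closed at (380,140), with a lateral step of only about 1 mm. I'll back off and go up.

Emit:
{"method": "arm_command", "body": {
  "series": [
    {"x":-2,"y":0,"z":-0.1,"rx":0,"ry":0,"rz":0},
    {"x":-8,"y":0,"z":-0.6,"rx":0,"ry":0,"rz":0},
    {"x":-25,"y":0,"z":-1.7,"rx":0,"ry":0,"rz":0},
    {"x":-40,"y":0,"z":-3,"rx":0,"ry":0,"rz":0},
    {"x":-40,"y":0,"z":-40,"rx":0,"ry":0,"rz":0},
    {"x":-40,"y":0,"z":-85,"rx":0,"ry":0,"rz":0},
    {"x":-40,"y":0,"z":-130,"rx":0,"ry":0,"rz":0},
    {"x":-40,"y":0,"z":-150,"rx":0,"ry":0,"rz":0},
    {"x":-40,"y":0,"z":-150,"rx":0,"ry":0,"rz":0},
    {"x":-40,"y":0,"z":-150,"rx":0,"ry":0,"rz":0}
  ],
  "hand": 45,
  "squeeze": 30
}}

```text
time: 25.7
tool_pos: [0.5272, -0.0612, 0.2688]
tool_rot: [3.142, -0.07, 1.309]
contact_force: [-0.7, 0.4, -0.2]
opening: 0.0451
grip_force: 0.0
```

```bash
python3 - <<'E'
from h import *
s=observe();print(s['time'],s['tool_pos'],s['contact_force'])
w=read_camera('wrist');p=read_camera('side')
for n in ['half_face','bed_face','pin']: print(n,[(np.round(d['point'],4).tolist(),round(d['confidence'],2)) for c in (w,p) for d in mark_of(c,n)[:3]])
print(hand_in())
E
```

```text
25.7 [ 0.5272 -0.0612  0.2688] [-0.7277  0.4156 -0.2135]
half_face [([0.5613, 0.0687, 0.0713], 0.92), ([0.5642, 0.0695, 0.0737], 0.92)]
bed_face [([0.5613, 0.0688, 0.0704], 0.71), ([0.7413, -0.1041, -0.001], 0.55), ([0.5585, 0.0694, 0.07], 0.74)]
pin [([0.3898, 0.0604, 0.0293], 0.58), ([0.4208, 0.1498, 0.0261], 0.77), ([0.3882, 0.0614, 0.0296], 0.71), ([0.5656, 0.0641, 0.0405], 0.66)]
the job is handed in; nothing more can be done
None
```

The job is handed in, but `hand_in()` returned no verdict: the pin stands upright in the blue stand's notch and was let go, the loose half is flush against the fixed half with at most about 11 N of push, and the arm touched none of the bystanders.

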